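Find the notch in a game rod with a spring probe

ROBOT

A 6-joint arm with a two-finger parallel gripper is mounted at the origin on the work surface. World frame = base frame: x ahead of the robot, y to its left, z up, the work surface at z = 0. Lengths are in m, angles in rad, forces in N, time in s.
With the tool pointing down it reaches from about 0.35 to 0.775 m from the base axis. Payload 5.5 kg.
Tool frame: the origin (TCP) lies at the very end of the fingers, on their centre line; the grasp point (between the pads) lies 19 mm behind it (robot.hold_point_z is the distance from the TCP to the grasp point, in m); y points along the fingers, z is the direction in which the jaws open and shut, and the axes are right-handed (so a half turn about y gives the same grasp; the last joint's range is limited). The gripper opens to 85 mm and grips with 20 to 120 N. Pads are 22 mm wide; open, the fingers measure 114 mm over their backs; the gripper's body (76 mm by 85 mm) begins 54 mm behind the grasp point. The pads swing forward as they close: fully open they stand 13 mm farther back than shut.
Start: joints at [1.111, 0.313, 0.046, 1.304, 0, 1.431], TCP at [0.181, 0.546, 0.231] pointing down, gripper open.
Joint ranges: [-2.76, 2.76], [-0.86, 1.69], [-1.03, 1.26], [-2.2, 2.34], [-1.47, 1.5], [-3.14, 3.14]. Speed limits (rad/s): [2.57, 2.57, 3.14, 3.14, 3.14, 3.14].

INTERFACE

Orientations are given as a unit quaternion [w, x, y, z].
In Python, from bench import robot gives the robot as it stands.
- The arm moves only by the shell command python3 -m jog 'ROWS' [FORCE]. ROWS is JSON, a list of rows, each a list of 5 numbers: the gripper's target within -1 to 1 (shut at 1, half-way at 0, fully open at -1), then the shift along the tool's x, y, z each as a share of 20 cm, from -1 to 1, then the turn about the tool's y as a share of 1.5 rad, from -1 to 1. A call has exactly 8 rows; each row is the pose to reach, as a shift and turn from the pose measured when the call began, along the tool's axes at that moment; what a row does not reach only later rows make up. A row lasts 1/12 s, in which the tool goes at most 41.7 mm and 7.16 degrees, less where a joint would pass 70% of its speed; a pose out of reach is approached as far as the arm can. A call with a number of a shift or a turn outside -1 to 1 is refused whole. A call with a gripper value outside its range is refused whole. The fingers move at their own pace and stop on an object; FORCE is the grip in N (left out, the last holds). Time passes only in rows, so rows that repeat a pose let the fingers close, or fill a call up. It gives the time, the measured TCP pose, the force and the opening at its end, in the units of the state.
- robot.observe(): the state, without advancing time (a new reading comes with each control period).
- robot.read_camera(name): name is "scene" or "top"; returns the picture (400x640x3 uint8, blue, green, red); there is no depth.
- robot.camera_model(name): a dict with "fovy" (degrees; the focal length in pixels is half the picture's height over the tangent of half this angle, whatever the lens; pixels are square), "cx", "cy" (the principal point, pixels), "k1" (the pictures are not rectified: a ray, as slopes to the right and down, at radius r is drawn at 1 + k1 r^2 times it, then the intrinsics apply), "R" (3x3) and "t" (3): a world point X has camera coordinates R X + t. Camera axes: x right, y down, z forward; pixel columns grow to the right and rows downward; lengths in m; the calibration is good to about 2 mm. A picture is of the moment at which its call begins. camera_model takes no time and is no camera call.
- robot.finish_job(): hands the job in, once; it reports no verdict.
The state is a dict: "clock": time; "q": joint angles; "joint_velocities": joint speeds; "joint_efforts": joint torques, N m; "tool_pos": TCP position; "tool_rot": TCP orientation; "force": force on the tool from outside, world axes, zero at the start; "torque": the same for the moment, N m; "grip_width": finger opening in m.
Only numpy, scipy, OpenCV 4.12 (cv2) and the standard library are available. Lean on these libraries where they do the work, as an engineer would, in place of code of your own. Each camera call takes 0.05 s, during which the arm holds its last target. There are 200 camera calls.

TASK

Take the spring probe out of its stand, put its tip into the wide mouth of the jig's slot and press it lightly onto the rod inside. Drag it along the slot without lifting it out until it drops into the hidden notch, stop there, lower it gently until its collar rests flush on the jig, and leave it standing there by itself. Never force it against the jig, and leave the punch, screwdriver and spanner where they are.

Things in the scene. Friction and masses are not known exactly. Their poses are not given: they have to be found in the camera images.
- probe_grip (a point): The spring probe (about 160 g): upright ribbed round steel handle, 22 mm diameter, 60 mm long, on a flat collar 28 mm across and 6 mm thick. This point is on its axis, 36 mm above the collar's underside, 30 mm below its top; z is up along the axis. It starts in one of the stand's two holes, collar on the stand's top; lift it 35 mm to clear.
- probe_collar (a point): Centre of the underside of the probe's collar. Below it sticks out 32 mm of a straight round plunger, 8 mm in diameter. The plunger is sprung: it begins to give at about 2 N and yields a further 1 mm per 0.5 N, by up to 12 mm.
- stand: Fixed wooden block 80 mm (x) by 160 mm (y) by 50 mm high, origin at the centre of its underside, z up. Two holes 18 mm wide, on its y axis 42 mm either side of the centre; one holds the probe, the other the punch.
- jig: Fixed grey metal block, 190 mm long (x), 60 mm wide (y), 46 mm high; origin at the centre of its underside, z up. Its flat top has an open slot along the x axis, y = 0. Inside, 24 mm below the top, is the flat top of a fixed steel rod. Round sleeves 34 mm thick and 65 mm long stick out of both ends: black rubber at the mouth end (-x), steel at the other. Over 30 N spoils the rod.
- slot_mouth (a point): Middle of the slot's wide mouth, at the block's top (jig x = -64 mm). The mouth is 22 mm across from x = -75 to -58 mm, then tapers to 13 mm at x = -50 mm; from there to the far end the slot is 13 mm wide. With the plunger just touching plain rod, the collar is 8 mm above the block's top.
- slot_end (a point): Far end of the slot, at the block's top (jig x = +75 mm). Between mouth and end the rod has one square-edged notch across it, 13 mm long along x, 10 mm deep, its centre anywhere from jig x = -15 to +59 mm. Only there does the released probe stand with its collar on the block's top (probe_grip 82 mm above the jig's origin); elsewhere the spring holds it up.
- punch_mid (a point): Plain drift punch standing in the other hole of the stand: a slimmer steel bar 14 mm in diameter with a small 22 mm flange; this point is on its axis 25 mm above the stand's top, half-way up what shows. Not to be moved.
- driver_grip (a point): Screwdriver lying on the bench beside the jig, on the robot's side; point at the middle of its handle. Not to be moved.
- spanner_grip (a point): Spanner lying on the bench beside the jig, on the far side; point on its shank. Not to be moved.
Mind the look-alikes: they are no part of the job. Leave any green or red look-alike of the part that bears probe_grip alone.

How it is judged:
By the outcome, as a careful person would: the job done as asked, in the order asked, and still so for the second after the job is handed in, with the robot touching nothing.
It also fails if it takes over 48 s, if anything falls off the work surface, if the arm or the gripper's body presses on something with over 40 N, if the wrist force passes 120 N, or if a joint passes its speed limit or range.

## Working session

There is one attempt and no reset: what is moved stays moved. The work goes in short steps, Python scripts to look and compute and a shell command to move; the robot and the scene stay as the last step left them, time stands still between calls to the robot, and variables do not carry over. Pictures are saved under pics/ and viewed, about 8 in all and at most 12, crops included, and the job is handed in when it is done.

```bash
ls; mkdir -p pics; python3 - <<'E'
from bench import robot
import cv2,numpy as np
for n in("top","scene"):
    im=robot.read_camera(n);cv2.imwrite(f"pics/{n}0.png",im)
    m=robot.camera_model(n);print(n,{k:np.round(v,4).tolist() for k,v in m.items()})
s=robot.observe();print({k:np.round(v,4).tolist() for k,v in s.items()},robot.hold_point_z)
E
```

```text
pics
top {'fovy': 55.4241, 'cx': 318.8213, 'cy': 200.5677, 'k1': 0.0094, 'R': [[0.0083, -0.9996, 0.028], [-0.9877, -0.0125, -0.1559], [0.1562, -0.0264, -0.9874]], 't': [-0.1203, 0.528, 0.8087]}
scene {'fovy': 46.3616, 'cx': 318.4814, 'cy': 197.9707, 'k1': 0.0066, 'R': [[0.8867, 0.4621, -0.0131], [0.3056, -0.6071, -0.7335], [-0.3469, 0.6464, -0.6796]], 't': [-0.4156, -0.1456, 1.2469]}
{'clock': 0.1, 'q': [1.1114, 0.3139, 0.0451, 1.3036, 0.0, 1.4312], 'joint_velocities': [0.0005, -0.0017, 0.0037, -0.0001, 0.0007, 0.0006], 'joint_efforts': [0.0033, -48.1724, 29.9244, 0.0127, -0.0001, 0.0], 'tool_pos': [0.1806, 0.5454, 0.2305], 'tool_rot': [-0.6975, 0.6986, -0.1128, 0.1124], 'force': [-0.0252, 0.3401, 0.7556], 'torque': [0.02, 0.0353, 0.0711], 'grip_width': 0.0854} 0.0187
```

View pics/top0.png

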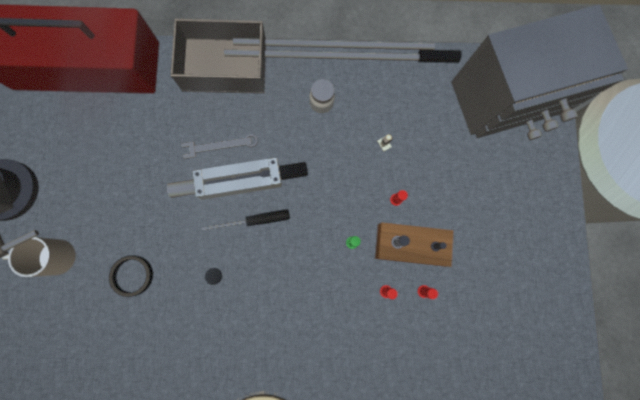

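View pics/scene0.png

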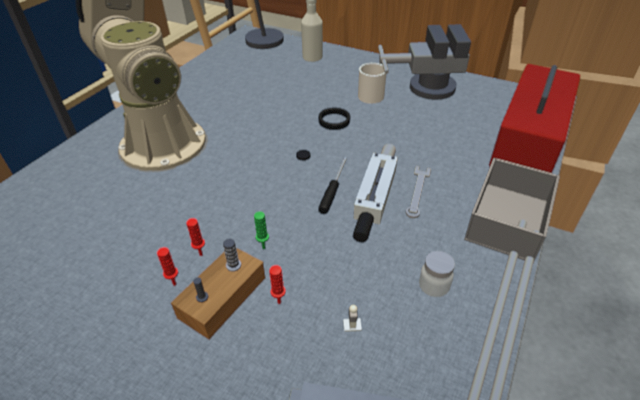

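The top view shows the stand at about (415,244), with the ribbed probe at (402,240) and the punch at (439,245). The jig is at about (237,177), with its mouth end on the right. Green and red look-alikes surround the stand. Next I'll take enlarged crops to get accurate pixels.

```bash
cat > h.py <<'E'
import numpy as np,cv2
from bench import robot
def ray(n,uv):
    m=robot.camera_model(n);f=200/np.tan(np.radians(m["fovy"])/2)
    d=np.array([(uv[0]-m["cx"])/f,(uv[1]-m["cy"])/f]);s=d.copy()
    for _ in range(20): s=d/(1+m["k1"]*(s@s))
    R=np.array(m["R"]);return -R.T@np.array(m["t"]),R.T@np.r_[s,1]
def onz(n,uv,z):
    c,d=ray(n,uv);return c+d*(z-c[2])/d[2]
def proj(n,X):
    m=robot.camera_model(n);f=200/np.tan(np.radians(m["fovy"])/2)
    p=np.array(m["R"])@X+m["t"];s=p[:2]/p[2];s=s*(1+m["k1"]*(s@s))
    return s*f+[m["cx"],m["cy"]]
def tri(uvt,uvs):
    A=np.zeros((3,3));b=np.zeros(3)
    for n,uv in(("top",uvt),("scene",uvs)):
        c,d=ray(n,uv);d/=np.linalg.norm(d);P=np.eye(3)-np.outer(d,d);A+=P;b+=P@c
    X=np.linalg.solve(A,b);return X,proj("top",X)-uvt,proj("scene",X)-uvs
E
python3 - <<'E'
import cv2,numpy as np
t=cv2.imread("pics/top0.png");s=cv2.imread("pics/scene0.png")
def crop(im,x,y,w,h,k):return cv2.resize(im[y:y+h,x:x+w],None,fx=k,fy=k,interpolation=cv2.INTER_CUBIC)
a=crop(t,160,145,160,60,5);b=crop(t,340,185,130,60,5)   # 800x300, 650x300
b=cv2.copyMakeBorder(b,0,0,0,150,0);cv2.imwrite("pics/c1.png",np.vstack([a,b]))
a=crop(s,340,140,80,110,5);b=crop(s,160,220,80,110,5);cv2.imwrite("pics/c2.png",np.hstack([a,b]))
E
```

```text
(no output)
```

View pics/c1.png

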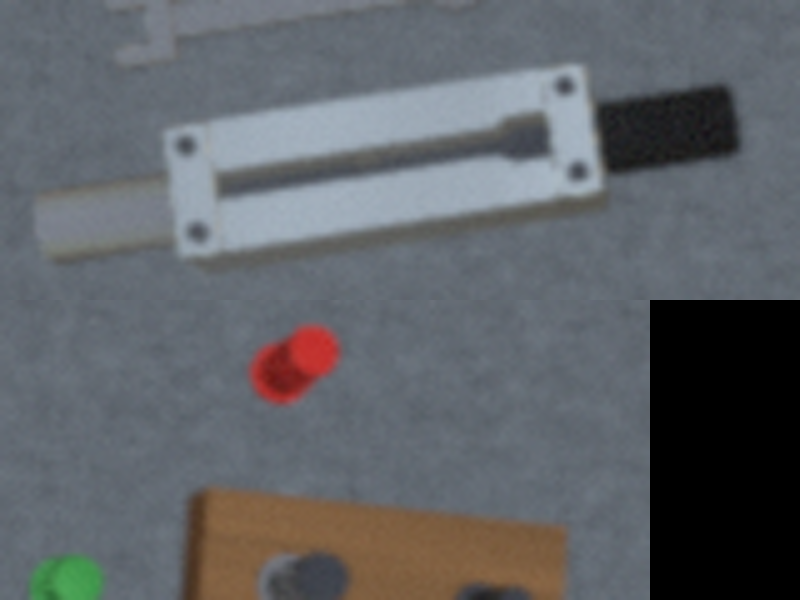

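View pics/c2.png

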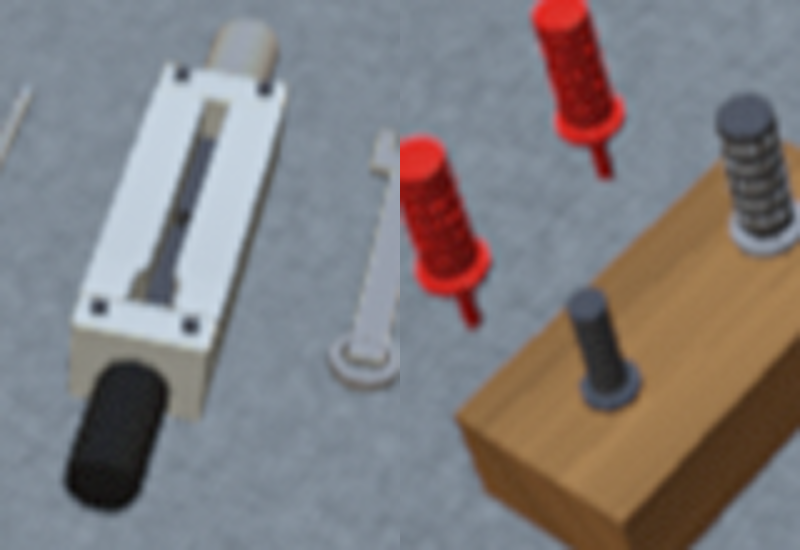

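The crops give these positions:
- **Probe top disc:** top camera (403.8,240.4), scene camera (229.4,243.2).
- **Jig:** the slot is clear, and there's a dark spot in it at scene (376.4,183), which is probably the notch.

Next I'll calculate the poses.

```bash
python3 - <<'E'
from h import *
t=cv2.imread("pics/top0.png");s=cv2.imread("pics/scene0.png")
for n,im,box in(("top",t,(160,145,160,60)),("scene",s,(340,140,80,110))):
    x,y,w,h=box;c=cv2.resize(im[y:y+h,x:x+w],None,fx=4,fy=4,interpolation=cv2.INTER_CUBIC)
    m=((c.min(2)>135)).astype(np.uint8)
    k,l,st,ce=cv2.connectedComponentsWithStats(m);i=1+np.argmax(st[1:,4]);m=(l==i).astype(np.uint8)
    cn=max(cv2.findContours(m,0,2)[0],key=cv2.contourArea);hl=cv2.convexHull(cn)
    q=cv2.approxPolyN(hl,4)[0] if hasattr(cv2,'approxPolyN') else cv2.approxPolyDP(hl,20,True)[:,0]
    px=(q+.5)/4-.5+[x,y];P=np.array([onz(n,p,.046) for p in px])
    print(n,np.round(px,1).tolist(),np.round(P[:,:2],4).tolist(),"c",P.mean(0).round(4),[round(float(np.linalg.norm(P[i]-P[i-1])),4) for i in range(4)])
    for i in range(4):
        d=P[i]-P[i-1]
        print(np.degrees(np.arctan2(d[1],d[0])).round(2),end=' ')
    print()
X,a,b=tri((403.3,239.9),(228.9,242.7));print("probe top",X.round(4),a.round(2),b.round(2),"plane .116:",onz("top",(403.3,239.9),.116).round(4),onz("scene",(228.9,242.7),.116).round(4))
hsv=lambda im:cv2.cvtColor(im,cv2.COLOR_BGR2HSV)
for n,im in(("top",t),("scene",s)):
    H=hsv(im)
    for nm,m in(("red",((H[...,0]<6)|(H[...,0]>174))&(H[...,1]>180)&(H[...,2]>100)),("green",(abs(H[...,0].astype(int)-60)<12)&(H[...,1]>150))):
        k,l,st,ce=cv2.connectedComponentsWithStats(m.astype(np.uint8))
        for i in range(1,k):
            if 30<st[i,4]<1500: print(n,nm,ce[i].round(1),st[i,4],"z.06:",onz(n,ce[i],.065).round(3))
print("notch spot z.022/.012",onz("scene",(375.9,182.5),.022).round(4),onz("scene",(375.9,182.5),.046).round(4))
# stand
m=((hsv(t)[...,0]<20)&(hsv(t)[...,1]>90)).astype(np.uint8);m[:200]=0;m[:,:370]=0;m[280:]=0;m[:,470:]=0
k,l,st,ce=cv2.connectedComponentsWithStats(m);i=1+np.argmax(st[1:,4])
r=cv2.minAreaRect(np.argwhere(l==i)[:,::-1].astype(np.float32));B=[onz("top",p,.05).round(4)[:2].tolist() for p in cv2.boxPoints(r)];print("stand",B)
E
```

```text
top [[280.4, 182.6], [194.6, 196.4], [192.4, 170.1], [276.1, 156.9]] [[0.5683, -0.0282], [0.5346, 0.16], [0.594, 0.1685], [0.6276, -0.0172]] c [0.5811 0.0708 0.046 ] [0.0603, 0.1913, 0.06, 0.1887]
-169.48 100.15 8.1 -79.75 
scene [[381.1, 210.9], [351.9, 204.9], [371.6, 152.1], [406.1, 130.6]] [[0.6299, -0.023], [0.5675, -0.034], [0.5333, 0.1559], [0.577, 0.2789]] c [0.5769 0.0945 0.046 ] [0.3065, 0.0634, 0.193, 0.1305]
-80.05 -170.0 100.21 70.44 
probe top [ 0.4393 -0.2855  0.1121] [0.11 0.13] [ 0.19 -0.01] plane .116: [ 0.4393 -0.2844  0.116 ] [ 0.4416 -0.2883  0.116 ]
top red [32.2 33.1] 85 z.06: [0.903 0.541 0.065]
top red [ 8.5 47.5] 185 z.06: [0.866 0.588 0.065]
top red [41.6 41.4] 32 z.06: [0.883 0.518 0.065]
top red [27.  53.3] 70 z.06: [0.853 0.546 0.065]
top red [39.  55.2] 49 z.06: [0.849 0.519 0.065]
top red [398.4 197.5] 125 z.06: [ 0.535 -0.289  0.065]
top red [388.1 292.2] 120 z.06: [ 0.332 -0.262  0.065]
top red [427.5 292.2] 132 z.06: [ 0.333 -0.346  0.065]
scene red [194.7 234.2] 289 z.06: [ 0.335 -0.266  0.065]
scene red [166.5 264. ] 311 z.06: [ 0.336 -0.349  0.065]
scene red [276.3 282.8] 316 z.06: [ 0.539 -0.294  0.065]
scene green [260.5 227.9] 273 z.06: [ 0.441 -0.194  0.065]
notch spot z.022/.012 [0.5763 0.0829 0.022 ] [0.5854 0.0565 0.046 ]
stand [[0.4036, -0.2371], [0.4814, -0.2469], [0.4652, -0.4136], [0.3875, -0.4014]]
```

```bash
cat >> h.py <<'E'
from scipy.spatial.transform import Rotation as Ro
def tool(s=None):
    s=s or robot.observe();q=np.array(s["tool_rot"]);return np.array(s["tool_pos"]),Ro.from_quat(q[[1,2,3,0]]).as_matrix()
def go(target,yawz=None):
    """shares of 20cm in tool axes to reach world TCP target; turn share so tool z heads to yawz (deg, mod 180)"""
    s=robot.observe();p,R=tool(s);print("t",round(s["clock"],2),"q",np.round(s["q"],3),"p",p.round(4),"F",np.round(s["force"],2),"w",round(s["grip_width"],4))
    print("share xyz",(R.T@(np.array(target)-p)/.2).round(4))
    z=np.degrees(np.arctan2(R[1,2],R[0,2]));print("z heading",z.round(2),"y axis",R[:,1].round(3))
    if yawz is not None:
        d=(yawz-z+90)%180-90;print("turn share", round(float(np.radians(d)*np.sign(R[2,1])/1.5),4))
E
python3 - <<'E'
from h import *
p,R=tool();print(R.round(3))
go((.44,0.1,.25),100)
go((.44,-.286,.067),100)
E
```

```text
[[ 0.949 -0.001  0.314]
 [-0.314 -0.001  0.949]
 [-0.    -1.    -0.002]]
t 0.1 q [1.111 0.314 0.045 1.304 0.    1.431] p [0.1806 0.5454 0.2305] F [-0.03  0.34  0.76] w 0.0854
share xyz [ 1.9315 -0.0952 -1.7065]
z heading 71.67 y axis [-0.001 -0.001 -1.   ]
turn share -0.3296
t 0.1 q [1.111 0.314 0.045 1.304 0.    1.431] p [0.1806 0.5454 0.2305] F [-0.03  0.34  0.76] w 0.0854
share xyz [ 2.5386  0.8226 -3.5372]
z heading 71.67 y axis [-0.001 -0.001 -1.   ]
turn share -0.3296
```

```bash
python3 -m jog '[[0,0.13,-0.01,-0.11,-0.04],[0,0.26,-0.02,-0.22,-0.08],[0,0.39,-0.03,-0.33,-0.12],[0,0.52,-0.04,-0.44,-0.16],[0,0.65,-0.05,-0.55,-0.2],[0,0.78,-0.06,-0.66,-0.25],[0,0.9,-0.07,-0.77,-0.29],[0,0.98,-0.08,-0.86,-0.33]]' 60
python3 -c "
from h import *
go((.44,-.1,.23),100)"
```

```text
clock: 0.77
tool_pos: [0.3134, 0.3185, 0.2465]
tool_rot: [-0.704, 0.705, 0.062, -0.063]
force: [0.3, 0.1, -0.7]
grip_width: 0.0425
t 0.77 q [ 6.140e-01  6.200e-02 -2.270e-01  1.284e+00 -1.000e-03  4.370e-01] p [0.3134 0.3185 0.2465] F [ 0.3   0.07 -0.74] w 0.0425
share xyz [ 0.2548  0.0865 -2.171 ]
z heading 100.14 y axis [-0.001 -0.002 -1.   ]
turn share 0.0016
```

```bash
python3 -m jog '[[0,0.05,0,-0.16,0],[0,0.1,0,-0.34,0],[0,0.15,0,-0.52,0],[0,0.2,0,-0.7,0],[0,0.25,0,-0.88,0],[0,0.25,0,-1,0],[0,0.25,0,-1,0],[0,0.25,0,-1,0]]' 60
python3 -m jog '[[0,0.0,0,-0.16,0],[0,0,0,-0.34,0],[0,0,0,-0.52,0],[0,0,0,-0.7,0],[0,0,0,-0.88,0],[0,0,0,-1,0],[0,0,0,-1,0],[0,0,0,-1,0]]' 60
python3 -c "
from h import *
go((.44,-.286,.18),100)"
```

```text
clock: 1.43
tool_pos: [0.3979, 0.1292, 0.2465]
tool_rot: [-0.704, 0.705, 0.061, -0.062]
force: [0.2, 0.4, -1.0]
grip_width: 0.0425
clock: 2.1
tool_pos: [0.4324, -0.0676, 0.2465]
tool_rot: [-0.704, 0.705, 0.06, -0.062]
force: [-0.1, 0.8, 0.3]
grip_width: 0.0428
t 2.1 q [-0.338  0.044 -0.246  1.282 -0.002 -0.51 ] p [ 0.4324 -0.0676  0.2465] F [-0.12  0.85  0.34] w 0.0428
share xyz [-0.1489  0.3336 -1.0821]
z heading 99.87 y axis [-0.003 -0.001 -1.   ]
turn share -0.0015
```

```bash
python3 -m jog '[[0,-0.02,0.03,-0.17,0],[0,-0.04,0.07,-0.34,0],[0,-0.06,0.12,-0.51,0],[0,-0.09,0.17,-0.68,0],[0,-0.12,0.22,-0.85,0],[0,-0.14,0.27,-0.97,0],[0,-0.15,0.3,-1,0],[0,-0.15,0.3,-1,0]]' 60
python3 - <<'E'
from h import *
go((.440,-.286,.067),100)
t=robot.read_camera("top");s=robot.read_camera("scene")
c=lambda im,x,y:cv2.resize(im[y:y+110,x:x+100],None,fx=4,fy=4,interpolation=cv2.INTER_CUBIC)
cv2.imwrite("pics/g1.png",np.hstack([c(t,350,185),c(s,180,180)]))
p,R=tool();print(proj("top",p),proj("scene",p))
E
```

```text
clock: 2.77
tool_pos: [0.4366, -0.2689, 0.185]
tool_rot: [0.705, -0.704, -0.059, 0.062]
force: [-0.4, 0.0, -0.1]
grip_width: 0.0424
t 2.77 q [-0.707  0.216 -0.198  1.161 -0.002 -0.879] p [ 0.4366 -0.2689  0.185 ] F [-0.37  0.01 -0.14] w 0.0424
share xyz [ 0.0048  0.59   -0.0885]
z heading 99.86 y axis [-0.005  0.001 -1.   ]
turn share -0.0016
[403.78316168 239.01870176] [227.8760513  205.94324103]
```

View pics/g1.png

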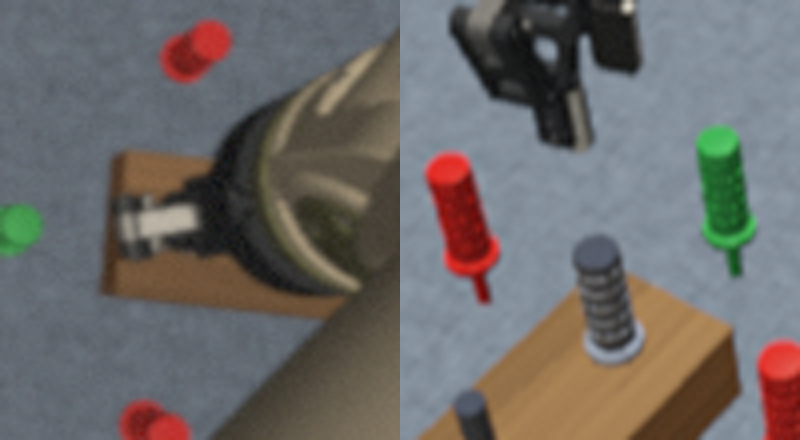

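The fingertips straddle (228,206) in the scene view, which matches the projected TCP of (227.9,205.9). So the calibration holds, and I'll align and descend.

```bash
python3 -m jog '[[0,0.005,0.03,-0.06,0],[0,0.005,0.1,-0.0885,0],[0,0.005,0.2,-0.0885,0],[0,0.005,0.3,-0.0885,0],[0,0.005,0.4,-0.0885,0],[0,0.005,0.5,-0.0885,0],[0,0.005,0.57,-0.0885,0],[0,0.005,0.59,-0.0885,0]]' 60
python3 -c "
from h import *
go((.440,-.286,.067),100)"
```

```text
clock: 3.53
tool_pos: [0.44, -0.2829, 0.0666]
tool_rot: [0.706, -0.703, -0.06, 0.064]
force: [-0.7, 0.1, -0.4]
grip_width: 0.0427
t 3.53 q [-0.724  0.329 -0.357  0.891 -0.002 -0.9  ] p [ 0.44   -0.2829  0.0666] F [-0.7   0.14 -0.39] w 0.0427
share xyz [-0.0029 -0.0019 -0.0153]
z heading 100.08 y axis [-0.006  0.003 -1.   ]
turn share 0.001
```

```bash
python3 -m jog '[[0,0,0,-0.01,0],[0,0,0,-0.01,0],[0.3,0,0,-0.01,0],[0.6,0,0,-0.01,0],[1,0,0,-0.01,0],[1,0,0,-0.01,0],[1,0,0,-0.01,0],[1,0,0,-0.01,0]]' 60
python3 -c "
from h import *
go((.440,-.286,.12),100)"
```

```text
clock: 4.2
tool_pos: [0.4413, -0.2855, 0.068]
tool_rot: [0.705, -0.704, -0.061, 0.063]
force: [0.1, 1.8, 6.9]
grip_width: 0.021
t 4.2 q [-0.726  0.33  -0.352  0.892 -0.001 -0.902] p [ 0.4413 -0.2855  0.068 ] F [0.09 1.81 6.93] w 0.021
share xyz [-0.0078 -0.2601 -0.0007]
z heading 100.09 y axis [-0.003  0.001 -1.   ]
turn share 0.001
```

```bash
python3 -m jog '[[1,0,-0.02,0,0],[1,0,-0.08,0,0],[1,0,-0.16,0,0],[1,0,-0.25,0,0],[1,0,-0.34,0,0],[1,0,-0.43,0,0],[1,0,-0.48,0,0],[1,0,-0.5,0,0]]' 60
python3 -c "
from h import *
go((.5923,.006,.165),100.1)"
```

```text
clock: 4.87
tool_pos: [0.4423, -0.2862, 0.1698]
tool_rot: [-0.704, 0.705, 0.062, -0.063]
force: [-0.2, -0.1, -1.5]
grip_width: 0.0207
t 4.87 q [-7.260e-01  2.480e-01 -1.950e-01  1.128e+00 -1.000e-03 -9.020e-01] p [ 0.4423 -0.2862  0.1698] F [-0.22 -0.14 -1.54] w 0.0207
share xyz [0.9944 0.0219 1.3074]
z heading 100.08 y axis [-0.002 -0.001 -1.   ]
turn share -0.0002
```

```bash
python3 -m jog '[[1,0.05,0,0.06,0],[1,0.15,0,0.2,0],[1,0.25,0,0.33,0],[1,0.36,0,0.47,0],[1,0.47,0,0.61,0],[1,0.57,0,0.75,0],[1,0.67,0,0.88,0],[1,0.74,0,0.98,0]]' 60
python3 -m jog '[[1,0.05,0,0.08,0],[1,0.11,0,0.15,0],[1,0.17,0,0.22,0],[1,0.22,0,0.29,0],[1,0.24,0,0.32,0],[1,0.24,0,0.32,0],[1,0.24,0,0.32,0],[1,0.24,0,0.32,0]]' 60
python3 - <<'E'
from h import *
go((.5923,.006,.12),100.1)
t=robot.read_camera("top");s=robot.read_camera("scene")
cv2.imwrite("pics/m1_scene.png",s);cv2.imwrite("pics/m1_top.png",t)
p,R=tool();tip=p+[0,0,-.050];uv=proj("scene",tip);print("tip proj",uv.round(1),proj("top",p).round(1))
x,y=int(uv[0])-60,int(uv[1])-85
c=lambda im,x,y:cv2.resize(im[y:y+150,x:x+100],None,fx=4,fy=4,interpolation=cv2.INTER_CUBIC)
print(x,y);cv2.imwrite("pics/m1.png",np.hstack([c(s,x,y),c(t,230,100)]))
E
```

```text
clock: 5.53
tool_pos: [0.554, -0.0648, 0.1684]
tool_rot: [0.705, -0.704, -0.062, 0.064]
force: [-0.1, -0.2, -1.8]
grip_width: 0.0204
clock: 6.2
tool_pos: [0.5893, 0.0059, 0.1679]
tool_rot: [0.704, -0.704, -0.061, 0.064]
force: [-0.3, 0.3, -1.2]
grip_width: 0.0206
t 6.2 q [-0.126  0.369 -0.032  1.175 -0.    -0.303] p [0.5893 0.0059 0.1679] F [-0.34  0.26 -1.24] w 0.0206
share xyz [ 0.0156  0.2394 -0.0022]
z heading 100.12 y axis [-0.004  0.    -1.   ]
turn share 0.0003
tip proj [370.8 171.1] [258.5 158.8]
310 86
```

View pics/m1.png

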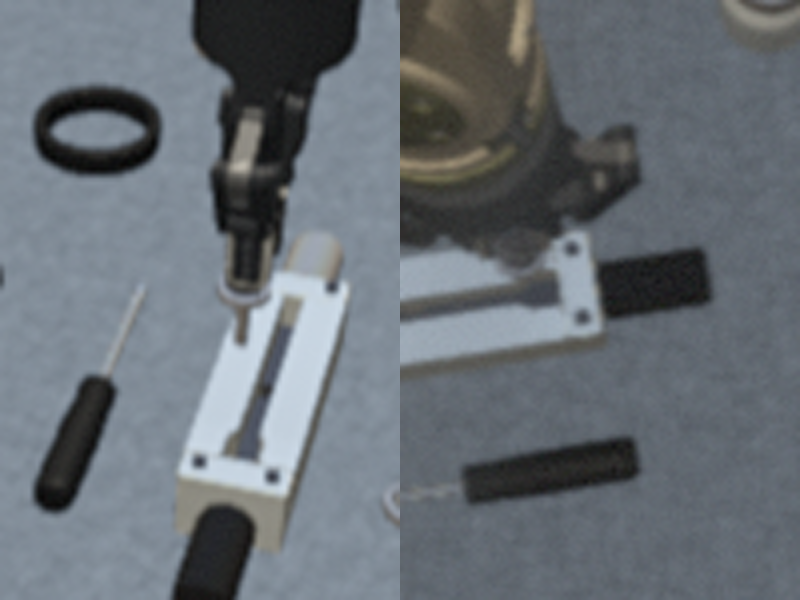

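The plunger tip shows at scene (370.3,171.5), against a projected (370.8,171.1). So the probe hangs on the TCP axis and the scene camera is good to about 1 mm here. I'll use that offset to refine the slot line in the scene view.

```bash
python3 - <<'E'
from h import *
p=np.array([.5893,.0059,.1179]); off=p-onz("scene",(370.0,171.2),.1179);print("off",off.round(4))
s=cv2.imread("pics/scene0.png");g=cv2.resize(s,None,fx=4,fy=4,interpolation=cv2.INTER_CUBIC).min(2).astype(float)
C=np.array([.5811,.069,.046]);h=np.radians(100.1);ex=np.array([np.cos(h),np.sin(h),0]);ey=np.array([-ex[1],ex[0],0])
def prof(a,b,vals,fixed,axis):
    out=[]
    for v in vals:
        X=C+(ex*fixed+ey*v if axis=='y' else ex*v+ey*fixed)-off
        u=proj("scene",X);out.append(cv2.getRectSubPix(g.astype(np.float32),(1,1),tuple(float(k) for k in (u+.5)*4-.5))[0,0])
    return np.array(out)
v=np.arange(-40,40.1,.5)/1e3
for x in(-.08,-.064,-.03,0,.03,.06):
    y=prof(0,0,v,x,'y');b=y>130;e=np.where(np.diff(b.astype(int)))[0];print(x,[(round(v[i]*1e3+.25,1),'+' if b[i+1] else '-') for i in e])
v=np.arange(-110,-50,.5)/1e3
for yy in(-.02,0,.02):
    y=prof(0,0,v,yy,'x');b=y>130;e=np.where(np.diff(b.astype(int)))[0];print('x at',yy,[(round(v[i]*1e3+.25,1),'+' if b[i+1] else '-') for i in e])
v=np.arange(-80,85,3)/1e3
C2=C.copy();C[2]=.022;print("rod",list(zip((v*1e3).astype(int).tolist(),prof(0,0,v,0,'x').astype(int).tolist())))
E
```

```text
off [0.0013 0.001  0.    ]
-0.08 [(np.float64(-33.2), '+'), (np.float64(-25.8), '-'), (np.float64(-18.8), '+'), (np.float64(14.2), '-'), (np.float64(21.2), '+'), (np.float64(28.8), '-')]
-0.064 [(np.float64(-33.2), '+'), (np.float64(-11.8), '-'), (np.float64(7.2), '+'), (np.float64(30.2), '-')]
-0.03 [(np.float64(-33.2), '+'), (np.float64(-7.8), '-'), (np.float64(2.8), '+'), (np.float64(30.8), '-')]
0 [(np.float64(-33.2), '+'), (np.float64(-7.8), '-'), (np.float64(2.8), '+'), (np.float64(30.2), '-'), (np.float64(36.2), '+')]
0.03 [(np.float64(-33.8), '+'), (np.float64(-7.8), '-'), (np.float64(3.2), '+'), (np.float64(30.2), '-')]
0.06 [(np.float64(-33.2), '+'), (np.float64(-5.2), '-'), (np.float64(2.8), '+'), (np.float64(30.2), '-')]
x at -0.02 [(np.float64(-99.2), '+'), (np.float64(-85.8), '-'), (np.float64(-77.2), '+')]
x at 0 [(np.float64(-99.2), '+'), (np.float64(-73.2), '-')]
x at 0.02 [(np.float64(-98.8), '+'), (np.float64(-85.8), '-'), (np.float64(-77.2), '+')]
rod [(-80, 125), (-77, 125), (-74, 129), (-71, 165), (-68, 191), (-65, 199), (-62, 198), (-59, 197), (-56, 197), (-53, 191), (-50, 163), (-47, 107), (-44, 77), (-41, 75), (-38, 79), (-35, 78), (-32, 79), (-29, 76), (-26, 75), (-23, 74), (-20, 76), (-17, 74), (-14, 71), (-11, 75), (-8, 74), (-5, 74), (-2, 72), (1, 74), (4, 71), (7, 59), (10, 50), (13, 47), (16, 50), (19, 62), (22, 74), (25, 76), (28, 74), (31, 74), (34, 76), (37, 76), (40, 74), (43, 73), (46, 75), (49, 74), (52, 73), (55, 73), (58, 75), (61, 75), (64, 73), (67, 73), (70, 76), (73, 91), (76, 112), (79, 121), (82, 126)]
```

The slot centreline lies about 2 mm further in world x than my first estimate. A dark notch-like band shows on the rod at jig x of about +6 to +20, so its centre is near +13. Next I'll go into the mouth.

```bash
python3 -m jog '[[1,0.02,0.03,-0.002,0],[1,0.025,0.1,-0.002,0],[1,0.025,0.18,-0.002,0],[1,0.025,0.26,-0.002,0],[1,0.025,0.33,-0.002,0],[1,0.025,0.38,-0.002,0],[1,0.025,0.4,-0.002,0],[1,0.025,0.4,-0.002,0]]' 60
python3 -c "
from h import *
go((.5942,.006,.074),100.1)"
```

```text
clock: 6.97
tool_pos: [0.5935, 0.0059, 0.087]
tool_rot: [0.705, -0.704, -0.06, 0.064]
force: [0.1, 0.2, -1.4]
grip_width: 0.0204
t 6.97 q [-0.125  0.431 -0.145  1.    -0.    -0.301] p [0.5935 0.0059 0.087 ] F [ 0.09  0.21 -1.38] w 0.0204
share xyz [ 0.0037  0.0651 -0.0003]
z heading 100.06 y axis [-0.005  0.    -1.   ]
turn share -0.0005
```

```bash
python3 -m jog '[[1,0.004,0.02,0,0],[1,0.004,0.04,0,0],[1,0.004,0.06,0,0],[1,0.004,0.07,0,0],[1,0.004,0.08,0,0],[1,0.004,0.09,0,0],[1,0.004,0.095,0,0],[1,0.004,0.095,0,0]]' 60
python3 -c "
from h import *
go((.5942,.006,.067),100.1)"
```

```text
clock: 7.63
tool_pos: [0.5944, 0.0061, 0.0684]
tool_rot: [0.705, -0.704, -0.06, 0.064]
force: [-0.4, -0.3, 2.1]
grip_width: 0.0209
t 7.63 q [-0.125  0.448 -0.168  0.959 -0.    -0.3  ] p [0.5944 0.0061 0.0684] F [-0.39 -0.33  2.12] w 0.0209
share xyz [-0.0008  0.0068 -0.0001]
z heading 100.06 y axis [-0.005  0.    -1.   ]
turn share -0.0005
```

```bash
python3 -m jog '[[1,0,0.008,0.01,0],[1,0,0.008,0.03,0],[1,0,0.008,0.05,0],[1,0,0.008,0.07,0],[1,0,0.008,0.09,0],[1,0,0.008,0.11,0],[1,0,0.008,0.12,0],[1,0,0.008,0.125,0]]' 60
cat >> h.py <<'E'
def st():
    s=robot.observe();p,R=tool(s);d=p[:2]-[.583,.069];h=np.radians(100.1);e=np.array([np.cos(h),np.sin(h)]);F=np.array(s["force"])
    print("t %.2f jx %.1f jy %.1f z %.1f F long %.2f lat %.2f z %.2f zh %.2f"%(s["clock"],d@e*1e3,d@[-e[1],e[0]]*1e3,p[2]*1e3,F[:2]@e,F[:2]@[-e[1],e[0]],F[2],np.degrees(np.arctan2(R[1,2],R[0,2]))),s["torque"])
E
python3 -c "
from h import *
st()"
```

```text
clock: 8.3
tool_pos: [0.59, 0.0312, 0.0669]
tool_rot: [0.705, -0.704, -0.061, 0.064]
force: [0.8, -3.0, 3.3]
grip_width: 0.0207
t 8.30 jx -38.5 jy -0.3 z 66.9 F long -3.10 lat -0.27 z 3.27 zh 100.10 [-0.75166616 -0.14924764  0.02507296]
```

```bash
python3 -m jog '[[1,0,0,0.015,0],[1,0,0,0.035,0],[1,0,0,0.055,0],[1,0,0,0.075,0],[1,0,0,0.095,0],[1,0,0,0.11,0],[1,0,0,0.115,0],[1,0,0,0.115,0]]' 60
python3 -c "
from h import *
st()"
python3 -m jog '[[1,0,0,0.01,0],[1,0,0,0.02,0],[1,0,0,0.03,0],[1,0,0,0.04,0],[1,0,0,0.05,0],[1,0,0,0.06,0],[1,0,0,0.06,0],[1,0,0,0.06,0]]' 60
python3 -c "
from h import *
st()"
```

```text
clock: 8.97
tool_pos: [0.5858, 0.0544, 0.0669]
tool_rot: [0.705, -0.704, -0.061, 0.064]
force: [-0.3, -0.8, 4.5]
grip_width: 0.0206
t 8.97 jx -14.9 jy -0.2 z 66.9 F long -0.73 lat 0.42 z 4.47 zh 100.13 [-0.36471072 -0.09015144 -0.02046337]
clock: 9.63
tool_pos: [0.5836, 0.0666, 0.0669]
tool_rot: [0.705, -0.704, -0.061, 0.064]
force: [-0.2, -1.2, 3.2]
grip_width: 0.0209
t 9.63 jx -2.4 jy -0.2 z 66.9 F long -1.11 lat 0.35 z 3.25 zh 100.15 [-0.38072937 -0.09526164  0.01929238]
```

```bash
python3 -m jog '[[1,0,0,0.005,0],[1,0,0,0.01,0],[1,0,0,0.015,0],[1,0,0,0.02,0],[1,0,0,0.02,0],[1,0,0,0.02,0],[1,0,0,0.02,0],[1,0,0,0.02,0]]' 60
python3 -c "
from h import *
st()"
python3 -m jog '[[1,0,0,0.005,0],[1,0,0,0.01,0],[1,0,0,0.015,0],[1,0,0,0.02,0],[1,0,0,0.02,0],[1,0,0,0.02,0],[1,0,0,0.02,0],[1,0,0,0.02,0]]' 60
python3 -c "
from h import *
st()"
```

```text
clock: 10.3
tool_pos: [0.5829, 0.0707, 0.0669]
tool_rot: [0.705, -0.704, -0.061, 0.064]
force: [0.7, -2.4, 3.3]
grip_width: 0.0208
t 10.30 jx 1.7 jy -0.2 z 66.9 F long -2.51 lat -0.24 z 3.32 zh 100.16 [-0.51464763 -0.12002391 -0.05398228]
clock: 10.97
tool_pos: [0.5821, 0.0748, 0.0669]
tool_rot: [0.705, -0.703, -0.061, 0.064]
force: [0.2, -2.1, 3.1]
grip_width: 0.0207
t 10.97 jx 5.9 jy -0.1 z 66.9 F long -2.05 lat 0.21 z 3.09 zh 100.16 [-0.4863227  -0.08665067  0.01165776]
```

```bash
python3 -m jog '[[1,0,0,0.005,0],[1,0,0,0.01,0],[1,0,0,0.015,0],[1,0,0,0.018,0],[1,0,0,0.018,0],[1,0,0,0.018,0],[1,0,0,0.018,0],[1,0,0,0.018,0]]' 60
python3 -c "
from h import *
st()"
```

```text
clock: 11.63
tool_pos: [0.5814, 0.0786, 0.0668]
tool_rot: [0.705, -0.703, -0.061, 0.064]
force: [1.4, -0.3, 3.2]
grip_width: 0.0204
t 11.63 jx 9.7 jy -0.1 z 66.8 F long -0.50 lat -1.36 z 3.17 zh 100.17 [-0.30301803 -0.07639836 -0.02657427]
```

```bash
python3 -m jog '[[1,0,0,0.004,0],[1,0,0,0.008,0],[1,0,0,0.012,0],[1,0,0,0.012,0],[1,0,0,0.012,0],[1,0,0,0.012,0],[1,0,0,0.012,0],[1,0,0,0.012,0]]' 60
python3 -c "
from h import *
st()"
```

```text
clock: 12.3
tool_pos: [0.5808, 0.081, 0.0667]
tool_rot: [0.705, -0.703, -0.061, 0.065]
force: [0.0, 0.0, -0.6]
grip_width: 0.0205
t 12.30 jx 12.2 jy 0.0 z 66.7 F long 0.04 lat -0.04 z -0.61 zh 100.17 [ 0.03507856 -0.07022846 -0.03132972]
```

It has dropped into the notch: Fz fell from +3.2 to -0.6 N at jig x of about 12. I'll nudge 1 mm off the edge and lower.

```bash
python3 -m jog '[[1,0,0,0.003,0],[1,0,0,0.005,0],[1,0,0.002,0.005,0],[1,0,0.004,0.005,0],[1,0,0.006,0.005,0],[1,0,0.008,0.005,0],[1,0,0.01,0.005,0],[1,0,0.01,0.005,0]]' 60
python3 -c "
from h import *
st()"
```

```text
clock: 12.97
tool_pos: [0.5806, 0.082, 0.0646]
tool_rot: [0.705, -0.703, -0.061, 0.065]
force: [0.1, 1.0, -1.5]
grip_width: 0.0206
t 12.97 jx 13.2 jy 0.1 z 64.6 F long 0.99 lat -0.30 z -1.49 zh 100.17 [-0.02463196 -0.0073147  -0.03004845]
```

```bash
python3 -m jog '[[1,0,0.001,0,0],[1,0,0.002,0,0],[1,0,0.003,0,0],[1,0,0.004,0,0],[1,0,0.004,0,0],[1,0,0.004,0,0],[1,0,0.004,0,0],[1,0,0.004,0,0]]' 60
python3 -c "
from h import *
st()"
```

```text
clock: 13.63
tool_pos: [0.5806, 0.082, 0.064]
tool_rot: [0.705, -0.703, -0.061, 0.065]
force: [-1.7, 0.2, 3.0]
grip_width: 0.0207
t 13.63 jx 13.2 jy 0.1 z 64.0 F long 0.53 lat 1.67 z 2.97 zh 100.17 [-0.02996491  0.14519559 -0.00826912]
```

The collar has touched at z = 64.0 mm, the expected flush height. I'll ease the grip, then open.

```bash
python3 -m jog '[[1,0,0,0,0],[1,0,0,0,0],[1,0,0,0,0],[0.4,0,0,0,0],[0.2,0,0,0,0],[0,0,0,0,0],[0,0,0,0,0],[0,0,0,0,0]]' 20
python3 - <<'E'
from h import *
st()
s=robot.read_camera("scene");x,y=330,80
cv2.imwrite("pics/r1.png",cv2.resize(s[y:y+150,x:x+100],None,fx=4,fy=4,interpolation=cv2.INTER_CUBIC))
E
```

```text
clock: 14.3
tool_pos: [0.5807, 0.082, 0.064]
tool_rot: [0.705, -0.703, -0.061, 0.064]
force: [-0.2, -0.1, -0.2]
grip_width: 0.0429
t 14.30 jx 13.2 jy -0.0 z 64.0 F long -0.09 lat 0.23 z -0.22 zh 100.17 [ 0.0013994  -0.00274665 -0.03736635]
```

View pics/r1.png

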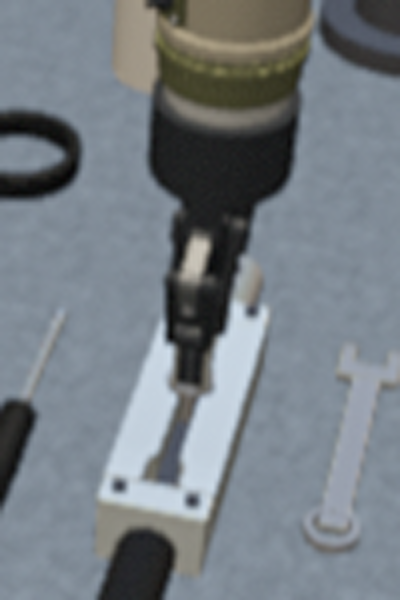

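The probe's collar is down on the slot at about crop (190,385), with the open fingers around the handle. I'll retreat straight up.

```bash
python3 -m jog '[[0,0,-0.03,0,0],[0,0,-0.1,0,0],[0,0,-0.2,0,0],[0,0,-0.32,0,0],[0,0,-0.45,0,0],[0,0,-0.58,0,0],[0,0,-0.68,0,0],[0,0,-0.72,0,0]]' 20
python3 - <<'E'
from h import *
st()
s=robot.read_camera("scene");cv2.imwrite("pics/f_scene.png",s)
for n,X in(("collar",(.5806,.082,.046)),("top",(.5806,.082,.112))): print(n,proj("scene",np.array(X)))
x,y=300,80
cv2.imwrite("pics/f1.png",cv2.resize(s[y:y+150,x:x+150],None,fx=4,fy=4,interpolation=cv2.INTER_CUBIC))
E
```

```text
clock: 15.02
tool_pos: [0.583, 0.0816, 0.2121]
tool_rot: [0.705, -0.703, -0.063, 0.062]
force: [0.8, -0.2, 1.0]
grip_width: 0.043
t 15.02 jx 12.4 jy -2.2 z 212.1 F long -0.34 lat -0.78 z 1.05 zh 100.17 [ 0.07529209 -0.03596255 -0.04693677]
collar [378.22938227 175.34288484]
top [380.45871831 152.22866313]
```

View pics/f1.png

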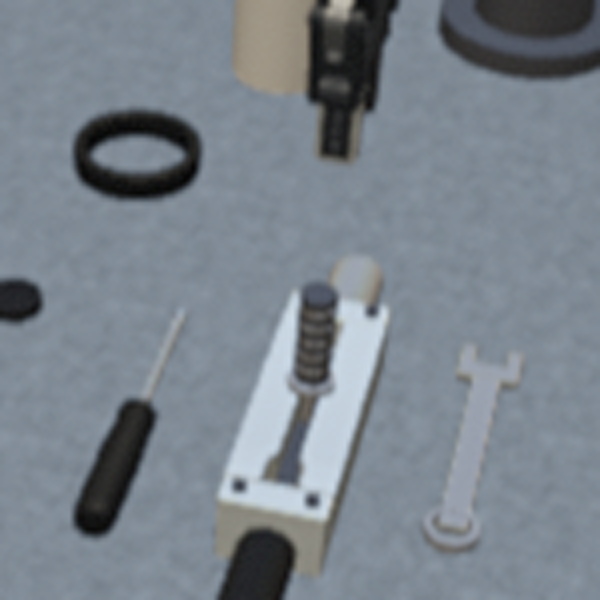

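The probe stands upright by itself with its collar on the jig. Its top disc is at scene (379.8,153.3); a flush probe should show at (380.5,152.2), so it isn't riding up on the spring. The gripper is clear, so I'll hand the job in.

```bash
python3 -c "
from bench import robot
print(robot.finish_job())"
```

```text
the job is handed in; nothing more can be done
None
```

The probe is standing by itself in the hidden notch with its collar flush on the jig, and the job was handed in at about 15 s of the 48 s allowed.

**What I did:** I lifted the probe from the stand and lowered it into the slot mouth. I pressed it onto the rod with about 3.5–5 N and dragged it along without lifting. At jig x ≈ +12 mm it dropped into the notch: Fz fell from +3.2 N to -0.6 N. That matches the dark band I had seen in the scene camera, centred near +13 mm. I moved it 1 mm further to clear the notch edge, lowered it until the collar touched at the expected height, released it and went straight up.

**Last checks:**
- **Flush and upright:** the probe's top is within about 1.3 px of where a flush probe should appear, on the low side, so the spring is not holding it up.
- **Forces:** readings were taken only at the end of each move. On the jig, vertical force stayed under about 5 N and drag was about 3 N at most. The largest wrist reading was about 7 N, while the gripper closed on the probe.
- **Other objects:** the screwdriver and spanner look unmoved in the final picture. I did not look at the punch or the look-alikes again after lifting the probe; my path was planned to clear them.
- **Disagreement:** the two cameras differed by up to about 5 mm. I resolved this from the gripped probe's known position, and the remaining uncertainty along the slot was about 2 mm.

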